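# Hang the quartering blade back on the tool board

## Robot

A 6-joint arm with a two-finger parallel gripper is mounted at the origin on the work surface. World frame = base frame: x ahead of the robot, y to its left, z up, the work surface at z = 0. Lengths are in m, angles in rad, forces in N, time in s.
With the tool pointing down it reaches from about 0.3 to 0.775 m from the base axis. Payload 14.6 kg.
Tool frame: the origin (TCP) lies at the very end of the fingers, on their centre line; the grasp point (between the pads) lies 19 mm behind it; z points along the fingers, y is the line along which they close (so a half turn about z gives the same grasp; the last joint's range is limited). The gripper opens to 94 mm and grips with 3 to 60 N. Pads are 16 mm wide; open, the fingers measure 119 mm over their backs; the gripper's body (75 mm by 177 mm) begins 78 mm behind the grasp point.
Start: joints at [-0.067, 0.3, 1.521, -0, 1.321, -0.067], TCP at [0.55, -0, 0.205] pointing down, gripper open.
Joint ranges: [-3.03, 3.03], [-0.79, 2.21], [0.23, 2.52], [-1.04, 4.18], [0, 3.07], [-2.55, 2.55]. Speed limits (rad/s): [2.22, 2.22, 2.57, 3.14, 3.14, 3.14].

## Interface

Orientations are given as [roll, pitch, yaw] about the fixed x, y, z axes, in that order (R = Rz(yaw) Ry(pitch) Rx(roll)).
In Python, from station import status, vision, order, silhouettes gives the robot as it stands. The module is installed in compiled form; this text tells all that it offers.
- The arm moves only by the shell command python3 -m pendant 'ROWS' [FORCE]. ROWS is JSON, one flat list of numbers, 7 for each row, row after row: the shift along the tool's x, y, z in units of 500 mm (1.0 is 500 mm), then the turn, a rotation vector about the tool's x, y, z in units of 90 degrees (1.0 is 90 degrees), then the opening, from -1 (shut) to 1 (fully open). A call has 1 to 12 rows; each row is the pose to reach, as a shift and turn from the pose commanded when the call began, along the tool's axes at that moment; what a row does not reach only later rows make up. A row lasts 1/10 s, in which the tool goes at most 50 mm and 8.59 degrees, less where a joint would pass 70% of its speed; a pose out of reach is approached as far as the arm can. A call with a number of a shift or a turn outside -1 to 1 is refused whole. A call with a gripper value outside its range is refused whole. The fingers move at their own pace and stop on an object; FORCE is the grip in N (left out, the last holds). Time passes only in rows, so rows that repeat a pose let the fingers close. It gives the time, the measured TCP pose, the force, the opening and the grip force at its end, in the units of the state.
- status.get_obs(): the state, without advancing time (a new reading comes with each control period).
- vision.camera(name): name is "scene" or "side" or "wrist"; returns a dict with "pixels" (384x512x3 uint8, red, green, blue), "K" (3x3 intrinsics, pixels), "R" (3x3) and "t" (3): a world point X has camera coordinates R X + t. Camera axes: x right, y down, z forward; pixel columns grow to the right and rows downward; lengths in m; the calibration is good to about 2 mm. A picture is of the moment at which its call begins. There is no depth.
- order.hand_in(): hands the job in; it is judged then, once.
Trained networks look in a picture, given as the dict that the camera call returned (one of the last four; its "shot" number tells which), for a name from the list of things; names that differ only in an ending like _2 or _b are one class to them, and where a whole thing is asked for, a point or a joint stands for the part that bears it (a point fixed in the world has none). Each returns a list of dicts, best first, with "score" (0 to 1); they miss things now and then, are a little off and sometimes report something else, mostly with a low value. They report only what shows in the picture. A call takes as long as a camera call. They do not tell look-alikes from the thing itself.
- silhouettes(target, picture): "region" (384x512 bool, what is visible of it) and "extent" ([left, top, right, bottom] in pixels, round what is visible of it).
The state is a dict: "time_s": time; "qpos": joint angles; "joint_vel": joint speeds; "tau": joint torques, N m; "ee_pos": TCP position; "eef_rot": TCP orientation; "force": force on the tool from outside, world axes, zero at the start; "moment": the same for the moment, N m; "grip_width": finger opening in m; "grip_force": force on a finger pad.
Only numpy, scipy, OpenCV 4.12 (cv2) and the standard library are available. Lean on these libraries where they do the work, as an engineer would, in place of code of your own. Each camera call takes 0.05 s, during which the arm holds its last target. There are 200 camera calls.

## Task

Take the quartering blade out of the draining rack and hang it back on the tool board: put its keyhole over the screw head, bring it back against the board and, still holding it, slide it down until the top of the slot rests on the screw; then let go and leave it hanging straight. The screw was driven by hand up to a centimetre off its mark, so feel for it, and never press hard on the board or the screw. Leave the plate in the rack and the sample tins where they are.

Things in the scene. Friction and masses are not known exactly. Their poses are not given: they have to be found in the camera images.
- blade: Flat steel plate 120 wide (its y) x 138 high (z) x 3 mm thick (x), 0.4 kg, a wooden grip along its top edge, a keyhole cut right through under the grip. Origin: middle of its lower edge, mid-thickness; z up; front and back alike. At the start it stands upright in an outer slot of the rack, with 3 mm play, its lower 61 mm between the wires.
- blade_grip (a point): Centre of the blade's wooden grip, 145 mm above its lower edge: a bar 22 mm thick (blade's x), 110 long (y), 24 high (z). Pinch it from above across its thickness. It stays above the board's top edge when the blade hangs.
- blade_hole (a point): Centre of the round part of the keyhole, 76 mm above the blade's lower edge: an eight-sided hole 18 mm across flats, narrowing at 45 degrees at its top into the slot.
- blade_slot_top (a point): Upper end of the keyhole's slot, 103 mm above the blade's lower edge. The slot is 9 mm wide and runs straight up from the hole. With the blade hanging home this point is 3 mm above the screw's axis.
- rack: Wire draining rack, fixed, 150 (its x) x 120 (y) x 75 mm high, with three upright slots open at the top, at its x = -38, 0 and +38 mm, square to its x. Origin: centre of its underside. The blade stands in one outer slot, a plain steel plate in the other; their lower edges are 14 mm above the bench.
- board: Upright plywood tool board, fixed, 400 wide (its y) x 160 high (z) x 18 mm thick (x). Origin: centre of its underside. Tool side: the face at x = +9 mm, turned away from the robot; the screw sticks out of it along +x. Three small tools hang 100 mm or more to the screw's +y side, standing out under 25 mm. Board and screw do not give; load them with less than 25 N at every moment.
- screw_mark (a point): Mark on the tool face (board's y = -80 mm, 20 mm below its top) where the screw was meant. The real pan-head screw is up to 10 mm off sideways (board's y) and up to 5 mm off in height. Shank 6 mm thick, square to the face, bare for 6 mm between face and head; head a disc 14 mm in diameter, 4 mm thick, its outer face 10 mm from the board.
- mixing_plate: Plain flat steel plate 110 x 105 x 3 mm, no grip and no hole, upright in the other outer slot of the rack. Origin: middle of its lower edge. Leave it.
- tin_a: Round lidded aluminium sample tin, 63 mm in diameter, 40 mm high, standing in front of the board. Origin: centre of its underside. Leave it.
- tin_b: A second sample tin like the first. Leave it.
There are look-alikes about, which are no part of the job. Several things have the shape of the blade; the one meant has the colours described above.

How it is judged:
By the outcome, as a careful person would: the job done as asked, in the order asked, and still so for the second after the job is handed in, with the robot touching nothing.
It also fails if it takes over 61 s, if anything falls off the work surface, if the arm or the gripper's body presses on something with over 40 N, if the wrist force passes 120 N, or if a joint passes its speed limit or range.

## Working session

There is one attempt and no reset: what is moved stays moved. The work goes in short steps, Python scripts to look and compute and a shell command to move; the robot and the scene stay as the last step left them, time stands still between calls to the robot, and variables do not carry over. Pictures are saved under pics/ and viewed, at most 10 in all, crops included, and the job is handed in when it is done.

```bash
mkdir -p pics; python3 - <<'E'
from station import status, vision, silhouettes
import cv2,numpy as np
print(status.get_obs())
ims=[]
for n in ["scene","side"]:
    p=vision.camera(n); 
    print(n,p["K"].tolist(),p["R"].tolist(),p["t"].tolist())
    im=p["pixels"][:,:,::-1].copy()
    cv2.imwrite(f"pics/{n}0.png",cv2.resize(im,None,fx=1.5,fy=1.5,interpolation=cv2.INTER_CUBIC))
    for t in ["blade","rack","board","mixing_plate","tin_a"]:
        for d in silhouettes(t,p): print(n,t,round(d["score"],2),d["extent"],int(d["region"].sum()))
E
```

```text
{'time_s': 0.0, 'qpos': array([-6.66155624e-02,  3.00497255e-01,  1.52160469e+00, -3.42539631e-05,
        1.32072189e+00, -6.66049525e-02]), 'joint_vel': array([-9.22735255e-04,  1.66908865e-03, -3.85432464e-04,  2.83117874e-04,
        2.03795983e-04,  5.40162615e-05]), 'tau': array([-1.53750298e-03, -5.31805658e+01, -3.52735734e+01,  7.07558286e-02,
        2.43994006e-02, -4.79655944e-05]), 'ee_pos': array([ 5.49719965e-01, -1.81231678e-06,  2.04862008e-01]), 'eef_rot': array([-3.14036200e+00, -4.88373986e-05,  1.57079418e+00]), 'force': array([ 0.75575734, -0.1622968 ,  0.59013021]), 'moment': array([ 0.00354819, -0.01465249,  0.00634008]), 'grip_force': 0.0, 'grip_width': 0.09410096828238866}
scene [[365.8732202719586, 0.0, 254.84018869880038], [0.0, 365.8732202719586, 189.33198244832283], [0.0, 0.0, 1.0]] [[-0.2943990876918707, 0.9556694227587477, 0.005013139750270927], [0.7114958054399871, 0.22267621379345917, -0.6664750727911087], [-0.6380461550761811, -0.19264282549467326, -0.7455104598715773]] [0.07823061213727861, -0.23148229189221517, 1.3550342180219543]
scene blade 0.63
[... 411 characters left out ...]
17654950997399, -0.23566534786605325, -0.01156141638077651], [-0.16836390159256578, -0.6582524432333248, -0.7337283677341958], [0.1653040204413868, 0.7149584357097485, -0.6793445488361433]] [-0.37839544579832496, 0.18863876290040854, 0.9758499326836285]
side blade 0.69 [151.1, 316.2, 225.2, 379.1] 2915
side blade 0.16 [311.7, 130.1, 330.8, 149.8] 294
side rack 0.69 [303.9, 241.8, 378.4, 299.1] 926
side rack 0.66 [349.6, 228.3, 372.6, 288.0] 604
side board 0.72 [261.3, 92.7, 298.7, 218.7] 1298
side board 0.43 [323.5, 214.3, 339.7, 293.2] 915
side mixing_plate 0.84 [349.8, 225.6, 373.7, 292.9] 626
side tin_a 0.94 [311.2, 155.7, 330.6, 175.8] 385
side tin_a 0.83 [311.3, 129.3, 329.1, 148.9] 324
```

View pics/scene0.png

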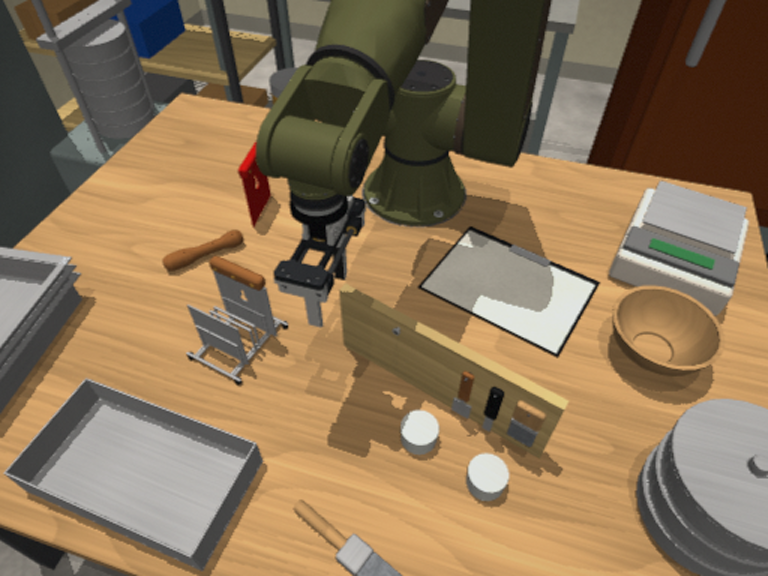

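View pics/side0.png

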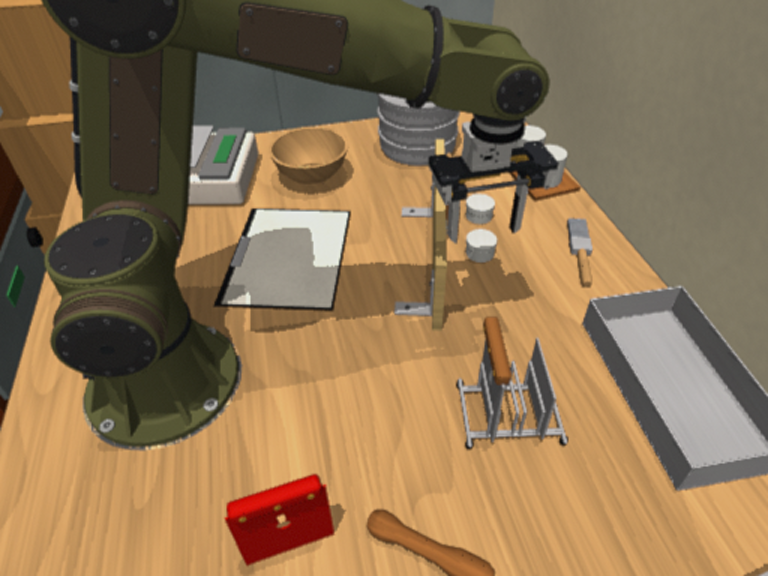

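The blade meant could be either of two things: the steel plate with the wooden grip in the rack, at scene px (162,190) and side px (332,235), or the red plate, at scene px (170,123) and side px (187,345). The rack one fits (steel, wooden grip, standing in an outer slot). The red one is a look-alike. I'll confirm in an enlarged crop.

```bash
cat > h.py <<'E'
import numpy as np,cv2
from scipy.optimize import least_squares
def proj(p,X):
    c=np.atleast_2d(X)@np.array(p["R"]).T+np.array(p["t"]); u=c@np.array(p["K"]).T; return u[:,:2]/u[:,2:]
def tri(ps,uvs):
    f=lambda X: np.concatenate([proj(p,X)[0]-uv for p,uv in zip(ps,uvs)])
    r=least_squares(f,[.5,0,.1]); return r.x,np.sqrt(np.mean(r.fun**2))
def on_z(p,uv,z):
    R=np.array(p["R"]);C=-R.T@p["t"];d=R.T@np.linalg.solve(p["K"],[uv[0],uv[1],1]);return C+d*(z-C[2])/d[2]
def crop(p,x0,y0,w,h,s,step=10):
    im=cv2.resize(p["pixels"][y0:y0+h,x0:x0+w,::-1],None,fx=s,fy=s,interpolation=cv2.INTER_CUBIC)
    for i in range(-(-x0//step)*step,x0+w,step):
        cv2.line(im,((i-x0)*s,0),((i-x0)*s,6),(255,0,255),1); cv2.putText(im,str(i),((i-x0)*s+1,16),0,.35,(255,0,255),1)
    for i in range(-(-y0//step)*step,y0+h,step):
        cv2.line(im,(0,(i-y0)*s),(6,(i-y0)*s),(255,0,255),1); cv2.putText(im,str(i),(8,(i-y0)*s+4),0,.35,(255,0,255),1)
    return im
E
python3 - <<'E'
from station import vision
from h import *
import pickle
a=vision.camera("scene");b=vision.camera("side")
pickle.dump((a,b),open("p0.pkl","wb"))
L=crop(a,118,164,80,96,5);R=crop(b,300,204,80,96,5)
cv2.imwrite("pics/rack.png",np.hstack([L,R]))
L=crop(a,218,184,168,125,4);
cv2.imwrite("pics/board.png",L)
E
```

```text
(no output)
```

View pics/rack.png

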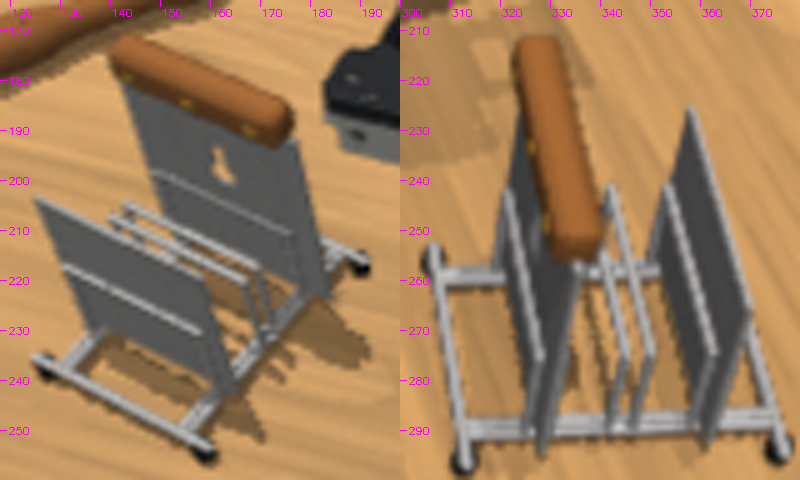

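View pics/board.png

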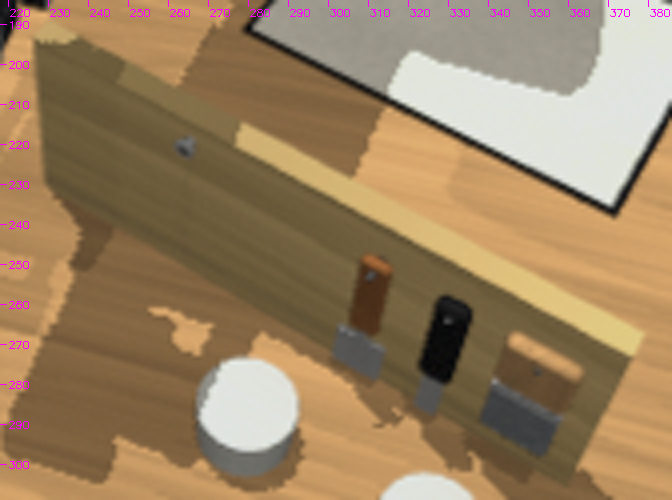

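The crop confirms it: the steel blade with brown grip (scene (143–176, 181–193)) and keyhole at scene (163,198) stands in the rack's robot-side slot. The plain plate is in the other outer slot. The screw shows at scene (264,220). Next I fit the poses.

```bash
python3 - <<'E'
from h import *
import pickle
from scipy.optimize import minimize
a,b=pickle.load(open("p0.pkl","rb"))
def T(x,y,yaw,P):
    c,s=np.cos(yaw),np.sin(yaw);P=np.array(P,float);return P@np.array([[c,s,0],[-s,c,0],[0,0,1]])+[x,y,0]
# board
BL=np.array([[9,-200,160],[9,200,160],[-9,200,160],[9,200,0],[9,-200,0]])/1e3
uv=np.array([[226,193],[375,273],[379,267],[361.5,305.5],[230,230]])
r=least_squares(lambda q:(proj(a,T(*q,BL))-uv).ravel(),[.5,.2,0],loss="soft_l1")
print("board",r.x,(proj(a,T(*r.x,BL))-uv).round(1).tolist())
bq=r.x
# screw head: plane 10mm out of tool face
R=np.array(a["R"]);C=-R.T@a["t"];d=R.T@np.linalg.solve(a["K"],[264.2,220,1])
n=np.array([np.cos(bq[2]),np.sin(bq[2]),0]);p0=T(*bq,[[.019,0,0]])[0]
X=C+d*((p0-C)@n)/(d@n); rel=X-[bq[0],bq[1],0]
print("screw",X,"board y",rel@[-n[1],n[0],0],"mark",T(*bq,[[.009,-.08,.14]])[0])
# rack feet
# blade grip by mask
hulls=np.array([[sx*11,sy*55,z] for sx in(-1,1) for sy in(-1,1) for z in(147,171)])/1e3
masks=[]
for p,(x0,y0,x1,y1) in((a,(136,168,180,196)),(b,(320,208,342,258))):
    hsv=cv2.cvtColor(p["pixels"],cv2.COLOR_RGB2HSV);m=((hsv[...,0]<16)&(hsv[...,1]>140)&(hsv[...,2]>60)).astype(np.uint8)
    k=np.zeros_like(m);k[y0:y1,x0:x1]=1;m*=k
    masks.append(m);print("mask",m.sum(),cv2.boundingRect(m))
def cost(q):
    c=0
    for p,m in zip((a,b),masks):
        h=cv2.convexHull(proj(p,T(q[0],q[1],q[2],hulls)).astype(np.float32));S=8
        big=np.zeros((384*2,512*2),np.uint8)
        cv2.fillConvexPoly(big,np.round((h+.5)*2*16).astype(np.int32),1,shift=4)
        M=cv2.resize(m,None,fx=2,fy=2,interpolation=cv2.INTER_NEAREST)
        c+=1-(M&big).sum()/(M|big).sum()
    return c
best=None
X0,e=tri((a,b),((158.5,187),(330,234)));print("grip tri",X0,e)
for yaw in(-.6,-.3,0,.3,.6):
    s=minimize(cost,[X0[0],X0[1],yaw],method="Nelder-Mead",options=dict(initial_simplex=np.array([X0[0],X0[1],yaw])+np.array([[0,0,0],[.01,0,0],[0,.01,0],[0,0,.15]])))
    if best is None or s.fun<best.fun:best=s
print("blade",best.x,best.fun)
for z in(0.008,):
  for f in((188.5,217.5),(126.5,238),(159,254.5)): print("foot",on_z(a,f,z))
  for f in((312,296),(377,294),(306,255)): print("footS",on_z(b,f,z))
ob=[]
for p,(x0,y0,w,h,s) in((a,(118,164,70,100,5)),(b,(250,85,70,140,4))):
    im=crop(p,x0,y0,w,h,s)
    for P,col in((T(*best.x,hulls),(0,255,0)),(T(*best.x,np.array([[0,-60,14],[0,60,14],[0,0,90]])/1e3),(255,255,0)),(T(*bq,BL),(0,0,255)),(X[None],(0,0,255))):
        for u in proj(p,P): cv2.circle(im,tuple(np.round((u+.5-[x0,y0])*s).astype(int)),3,col,-1)
    ob.append(cv2.copyMakeBorder(im,0,600-im.shape[0],0,0,cv2.BORDER_CONSTANT))
cv2.imwrite("pics/fit.png",np.hstack(ob))
pickle.dump((bq,best.x,X),open("fit.pkl","wb"))
for t in [(281,285.5),(322,316)]: pass
E
```

```text
board [ 0.54028069  0.18570171 -0.29993384] [[0.0, -0.3], [1.3, 0.2], [0.5, -0.0], [-1.7, 0.1], [-1.0, -0.3]]
screw [0.53549919 0.10593366 0.14881363] board y -0.07761961574629168 mark [0.52524233 0.10661412 0.14      ]
mask 362 (136, 168, 41, 25)
mask 484 (322, 211, 19, 45)
grip tri [ 0.50696279 -0.18742419  0.14356053] 1.0087277304555264
blade [ 0.50196533 -0.19187239 -0.25277789] 0.5421469195824233
foot [ 0.48934094 -0.13273097  0.008     ]
foot [ 0.60606111 -0.26734392  0.008     ]
foot [ 0.62713987 -0.15710408  0.008     ]
footS [ 0.45536186 -0.24410809  0.008     ]
footS [ 0.5999554 -0.2750293  0.008    ]
footS [ 0.47860727 -0.13399736  0.008     ]
```

View pics/fit.png

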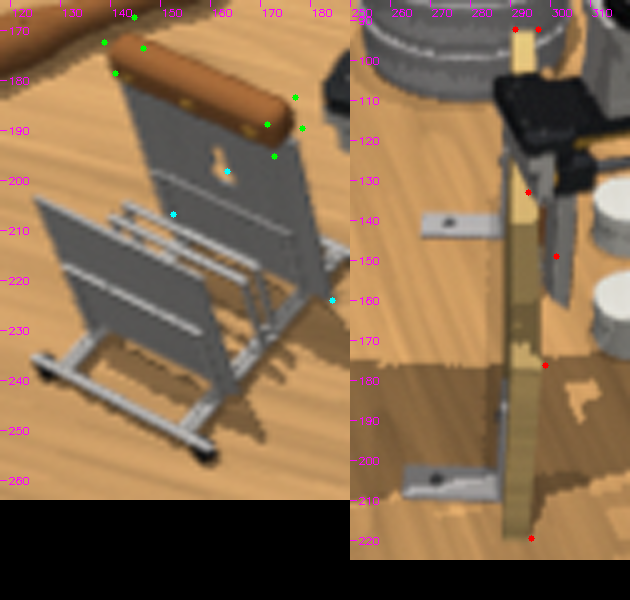

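```bash
python3 - <<'E'
from h import *
import pickle
a,b=pickle.load(open("p0.pkl","rb"))
bq,_,X=pickle.load(open("fit.pkl","rb"))
def T(x,y,yaw,P):
    c,s=np.cos(yaw),np.sin(yaw);P=np.array(P,float);return P@np.array([[c,s,0],[-s,c,0],[0,0,1]])+[x,y,0]
# grip end-face / outline picks: top-face middle of each end, keyhole, plate lower corners
P=np.array([[0,-55,171],[0,55,171],[0,0,90],[0,60,14]])/1e3
ua=np.array([[142.5,172],[175,186],[163,197.5],[181.5,222.5]])
Pb=np.array([[0,-60,14],[0,-55,171],[0,55,171]])/1e3
ub=np.array([[327.5,293.5],[335.5,251.5],[326.5,211.5]])
for w in((1,0),(0,1),(1,1)):
    f=lambda q:np.r_[w[0]*(proj(a,T(*q,P))-ua).ravel(),w[1]*(proj(b,T(*q,Pb))-ub).ravel()]
    r=least_squares(f,[.5,-.19,-.2]);print(r.x,r.fun.round(1))
F=[tri((a,b),u)[0] for u in(((126.5,238),(377,294)),((188.5,217.5),(306,255)))];print("feet",F)
E
```

```text
[ 0.50342011 -0.19098308 -0.23545139] [-1.4 -2.  -1.  -0.1 -0.1  0.7  2.7  1.2 -0.  -0.   0.  -0.   0.  -0. ]
[ 0.49994978 -0.19475369 -0.20137844] [-0.  -0.  -0.  -0.  -0.  -0.   0.  -0.  -0.1  1.6  0.2 -0.4 -0.1 -1.4]
[ 0.5015791  -0.19309226 -0.21910159] [-2.  -2.4 -1.2 -1.1 -0.4 -0.   2.5  0.3 -0.2  0.8  0.1 -1.2  0.8 -2.1]
feet [array([ 0.60282098, -0.27158774,  0.00130944]), array([ 0.48225316, -0.1327543 ,  0.00274752])]
```

```bash
python3 -m pendant '[-0.38,-0.096,-0.06,0,0,0.13,1, -0.386,-0.096,-0.06,0,0,0.13,1, -0.386,-0.096,-0.06,0,0,0.13,1, -0.386,-0.096,-0.06,0,0,0.13,1, -0.386,-0.096,-0.06,0,0,0.13,1, -0.386,-0.096,-0.06,0,0,0.13,1, -0.386,-0.096,-0.06,0,0,0.13,1, -0.386,-0.096,-0.06,0,0,0.13,1]' 15
python3 - <<'E'
from station import vision,silhouettes,status
from h import *
import pickle
w=vision.camera("wrist");pickle.dump(w,open("w1.pkl","wb"));print({k:np.round(w[k],3).tolist() for k in("K","R","t")})
o=status.get_obs();print(o["ee_pos"],o["eef_rot"],o["force"])
for d in silhouettes("blade",w): print(d["score"],d["extent"])
im=crop(w,0,0,512,384,1,50)
cv2.imwrite("pics/w1.png",im)
E
```

```text
time_s: 1.5
ee_pos: [0.5023, -0.1918, 0.2352]
eef_rot: [-3.141, -0.0, 1.368]
force: [0.6, -0.8, 0.0]
grip_width: 0.0941
grip_force: 0.0
{'K': [[327.166, 0.0, 248.336], [0.0, 327.166, 193.226], [0.0, 0.0, 1.0]], 'R': [[0.979, -0.202, -0.002], [-0.195, -0.95, 0.245], [-0.051, -0.24, -0.969]], 't': [-0.529, -0.116, 0.398]}
[ 0.50233384 -0.19181794  0.2353049 ] [-3.14135094e+00 -1.66105135e-04  1.36842671e+00] [-0.35932149 -0.06447183 -0.7129957 ]
0.77 [235.0, 122.4, 264.6, 268.8]
```

View pics/w1.png

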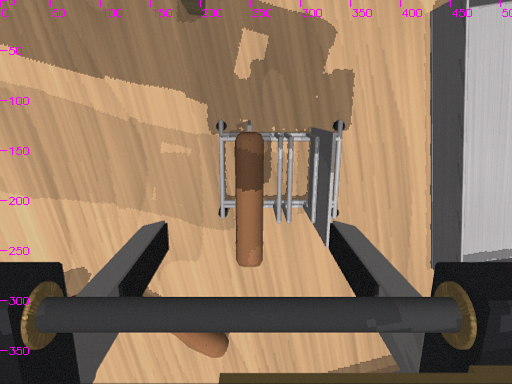

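The wrist view shows the grip upright at px (236–262, 131–267), so its rotation is well aligned, with the plain plate at (320,180).

```bash
python3 - <<'E'
from h import *
import pickle
w=pickle.load(open("w1.pkl","rb"))
e=[on_z(w,u,.169) for u in((249.5,131.5),(249.5,267))];print(e, np.linalg.norm(e[0]-e[1]))
m=(e[0]+e[1])/2;d=e[0]-e[1];print(m,"yaw",np.arctan2(-d[0],d[1]))
# shift from TCP in tool axes
y=1.3684;tx=np.array([np.cos(y),np.sin(y)]);ty=np.array([np.sin(y),-np.cos(y)])
v=m[:2]-[.5023,-.1918];print("tool shift",v@tx,v@ty)
E
```

```text
[array([ 0.5135826 , -0.13656073,  0.169     ]), array([ 0.49165302, -0.24356894,  0.169     ])] 0.10923215409846847
[ 0.50261781 -0.19006483  0.169     ] yaw -0.20213493259566387
tool shift 0.0017636326669011864 -3.747633987135479e-05
```

```bash
python3 -m pendant '[0.004,0,0.09,0,0,0,0.2, 0.004,0,0.17,0,0,0,0.2, 0.004,0,0.19,0,0,0,0.2, 0.004,0,0.19,0,0,0,0.2, 0.004,0,0.19,0,0,0,0.2, 0.004,0,0.19,0,0,0,-1, 0.004,0,0.19,0,0,0,-1, 0.004,0,0.19,0,0,0,-1, 0.004,0,0.19,0,0,0,-1, 0.004,0,0.19,0,0,0,-1, 0.004,0,0.19,0,0,0,-1, 0.004,0,0.19,0,0,0,-1]' 40
```

```text
time_s: 2.8
ee_pos: [0.5024, -0.1911, 0.1406]
eef_rot: [3.141, 0.0, 1.367]
force: [-0.7, -1.0, 2.7]
grip_width: 0.0218
grip_force: 40.0
```

```bash
python3 -m pendant '[0,0,-0.02,0,0,0,-1, 0,0,-0.05,0,0,0,-1, 0,0,-0.08,0,0,0,-1, 0,0,-0.11,0,0,0,-1, 0,0,-0.14,0,0,0,-1, 0,0,-0.17,0,0,0,-1, 0,0,-0.2,0,0,0,-1, 0,0,-0.22,0,0,0,-1, 0,0,-0.24,0,0,0,-1, 0,0,-0.24,0,0,0,-1]'
python3 - <<'E'
from h import *
# target: standoff 110 mm out of the tool face at screw's y
bq=[.5403,.1857,-.3];c,s=np.cos(-.3),np.sin(-.3)
for out in(.12,.05):
    L=np.array([.009+out,-.078-.03]);X=[bq[0]+c*L[0]-s*L[1],bq[1]+s*L[0]+c*L[1]]
    y=1.367;v=np.array(X)-[.5024,-.1911];print(X,"tool units",v@[np.cos(y),np.sin(y)]/.5,v@[np.sin(y),-np.cos(y)]/.5)
E
```

```text
time_s: 3.8
ee_pos: [0.5027, -0.1912, 0.2616]
eef_rot: [3.14, 0.0, 1.367]
force: [0.9, 0.3, -4.1]
grip_width: 0.0216
grip_force: 40.0
[np.float64(0.6316222247777785), np.float64(0.044401552515121775)] tool units 0.513562034401086 0.15777038782998293
[np.float64(0.5647486705389861), np.float64(0.06508796698141554)] tool units 0.5270097827490837 0.018417748585622326
```

```bash
python3 -m pendant '[0.09,0.07,0,0,0,0.062,-1, 0.18,0.109,0,0,0,0.062,-1, 0.27,0.109,0.02,0.05,0,0.062,-1, 0.36,0.109,0.05,0.15,0,0.062,-1, 0.434,0.109,0.083,0.28,0,0.062,-1, 0.434,0.109,0.083,0.28,0,0.062,-1, 0.434,0.109,0.083,0.28,0,0.062,-1, 0.434,0.109,0.083,0.28,0,0.062,-1, 0.434,0.109,0.083,0.28,0,0.062,-1, 0.434,0.109,0.083,0.28,0,0.062,-1, 0.434,0.109,0.083,0.28,0,0.062,-1]'
python3 - <<'E'
from station import vision,status
from h import *
import pickle
w=vision.camera("wrist");a=vision.camera("scene");o=status.get_obs();pickle.dump((w,a,o),open("w2.pkl","wb"))
print(o["ee_pos"],o["eef_rot"],o["force"])
cv2.imwrite("pics/w2.png",crop(w,0,0,512,384,1,50))
E
```

```text
time_s: 4.9
ee_pos: [0.5997, 0.01, 0.22]
eef_rot: [-2.705, 0.021, 1.272]
force: [-0.3, 1.0, -3.0]
grip_width: 0.0215
grip_force: 40.0
[0.59969464 0.0102055  0.21952438] [-2.70361073  0.02083244  1.27197682] [ 0.08590371  0.14376623 -4.10447609]
```

View pics/w2.png

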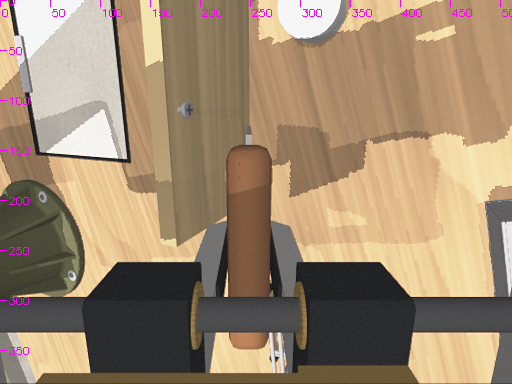

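The wrist view shows the screw head at about (186,110) and the board's tool face between x≈165 and 249 px. I'll extract edges and the screw head numerically.

```bash
python3 - <<'E'
from h import *
import pickle
w,a,o=pickle.load(open("w2.pkl","rb"))
im=w["pixels"];g=cv2.cvtColor(im,cv2.COLOR_RGB2GRAY).astype(int);s=cv2.cvtColor(im,cv2.COLOR_RGB2HSV)[...,1]
print(s[100:120,174:198])
for r in(20,60,90,130,170,190): 
    print(r,"top",g[r,145:185].tolist())
for r in(20,60,100,120,150,170): print(r,"bot",g[r,215:258].tolist())
for c in(165,170,175,185,195,205,215): print(c,"end",g[205:255,c].tolist())
E
```

```text
[[87 84 88 89 87 87 91 89 89 88 92 91 84 87 89 90 86 86 94 88 86 84 88 85]
 [86 88 87 88 87 87 90 87 91 88 79 62 49 53 74 87 91 87 88 88 87 86 90 88]
 [86 87 88 87 86 88 87 89 80 54 25  6  8  0 19 56 72 90 90 85 88 86 86 86]
 [88 89 87 88 88 87 94 83 41  9  4  2  4  0  4 12  9 83 91 84 91 84 84 88]
 [86 88 87 86 89 89 90 75 10  2  2  6  7  2  5  3  2 41 82 91 90 86 89 90]
 [85 88 88 90 89 88 81 43  5  3  3  2  2  7  3  4  8  2 60 94 85 88 86 89]
 [86 89 86 87 63 43 41 10  5  2  2  7  2  4  5  8  5  2 47 91 91 86 87 90]
 [87 87 89 69  5  5  7  5  3  5  4  2  2  0  3  8  5  7  7 91 86 86 86 84]
 [88 90 83 45  3  3  3  3  6  2  8  7  2  2  6 11  0  5 12 88 88 88 86 84]
 [87 86 80 32  8  6  5  5  2  5  4  2  3  7  9  9 11  4 14 72 86 86 86 86]
 [84 87 81 33  5  3  5  3  3  2  4  2  9  8  4  4  0 11 16 74 88 84 90 85]
 [87 88 87 45  8  7  6  3  3  5  3  5  7  3  3  7  3  5 10 77 87 84 85 87]
 [91 88 90 81  4  6  4  6  8  3  4  2  7  4  7 11  6  5 11 86 88 85 86 87]
 [84 87 86 89 59 45 26 10  3  5  2  4  2  4  7  8  6  7 14 93 88 84 82 85]
 [83 88 85 90 87 91 91 68  6  5  3  4  5  4  5 11 
[... 4076 characters left out ...]
7, 118, 117, 117, 118, 114, 119, 117, 118, 118, 119, 120, 118, 121, 119, 119, 122, 170, 213, 210, 207, 206, 204, 201, 201, 198, 197, 198, 196, 196, 198, 198, 199, 197, 197, 198, 200]
205 end [109, 110, 111, 112, 111, 112, 113, 113, 114, 113, 112, 113, 111, 113, 112, 114, 113, 112, 112, 116, 114, 113, 116, 132, 183, 201, 166, 121, 112, 110, 111, 114, 113, 117, 116, 115, 115, 115, 113, 117, 115, 114, 117, 115, 114, 113, 115, 114, 114, 115]
215 end [116, 116, 117, 117, 116, 118, 116, 116, 115, 116, 116, 117, 115, 117, 114, 113, 116, 135, 153, 113, 112, 115, 116, 116, 113, 116, 116, 114, 112, 115, 115, 117, 117, 113, 118, 111, 111, 115, 115, 115, 115, 113, 113, 114, 114, 113, 115, 115, 113, 113]
```

```bash
cat > fitb.py <<'E'
from h import *
import pickle
from scipy.spatial.transform import Rotation as Ro
w,a,o=pickle.load(open("w2.pkl","rb"))
top=np.array([[159.75,20],[162.65,60],[164.9,90],[167.7,130],[170.6,170],[172.1,190]])
bot=np.array([[248.5,20],[248.8,60],[248.9,100],[249.15,120]])
end=np.array([[185,241.1],[195,234.95],[205,228.8],[215,222.6]])
def B(q,P):
    c,s=np.cos(q[2]),np.sin(q[2]);return np.array(P,float)@np.array([[c,s,0],[-s,c,0],[0,0,1]])+[q[0],q[1],q[3]]
def dist(u,p0,p1):
    d=(p1-p0)/np.linalg.norm(p1-p0);return (u-p0)@[-d[1],d[0]]
th=np.linspace(0,2*np.pi,48,endpoint=False)
def head(q):
    P=[[.009+x,q[4]+.007*np.cos(t),q[5]+.007*np.sin(t)] for x in(.006,.010) for t in th]
    return proj(w,B(q,P))
def f(q,prior=.7):
    c=proj(w,B(q,[[.009,-.2,.16],[.009,0,.16],[.009,-.2,0],[.009,0,0]]))
    h=head(q);s=proj(w,B(q,[[.009,q[4],q[5]]]))[0]
    r=[*dist(top,c[0],c[1]),*dist(bot,c[2],c[3]),*dist(end,c[0],c[2]),h[:,1].min()-101.,h[:,1].max()-118.,h[:,0].max()-192.65,s[0]-177.6, q[3]/.002*prior]
    return np.array(r)
for pr in(.7,100):
    r=least_squares(f,[.54,.186,-.3,0,-.078,.145],args=(pr,),x_scale=.01);print(r.x.round(4),r.fun.round(1))
q=r.x
Rt=Ro.from_euler("xyz",o["eef_rot"]).as_matrix();
def on_plane(uv,p0,n):
    R=np.array(w["R"]);C=-R.T@w["t"];d=R.T@np.linalg.solve(w["K"],[*uv,1]);return C+d*((p0-C)@n)/(d@n)
p0=o["ee_pos"]-.031*Rt[:,2]
e=[Rt.T@(on_plane(u,p0+.002*Rt[:,2],Rt[:,2])-o["ee_pos"]) for u in((249.5,145.5),(250,348.5))];print(np.round(e,4))
print(q.tolist())
E
python3 fitb.py
```

```text
[ 5.377e-01  1.857e-01 -3.003e-01 -4.000e-04 -7.900e-02  1.445e-01] [ 0.   0.   0.1 -0.   0.   0.1  0.   0.  -0.2 -0.1 -0.1 -0.   0.1  0.1
 -0.1  0.1 -0.3  0.3 -0.1]
[ 0.538   0.1858 -0.2999 -0.     -0.0792  0.1445] [ 0.1  0.1  0.1  0.   0.   0.1 -0.  -0.  -0.3 -0.2 -0.1 -0.   0.1  0.1
 -0.1  0.1 -0.3  0.3 -0. ]
[[ 0.0557 -0.0002 -0.029 ]
 [-0.0527  0.0001 -0.029 ]]
[0.5380084956076058, 0.18583797083187334, -0.2999297116244081, -4.602338619519399e-08, -0.07922688551849075, 0.14451132220027846]
```

```bash
cat > go.py <<'E'
# how far to go: target in board coords (x,y of TCP, world z), vertical tool; prints tool-axis units
import sys,numpy as np
from station import status
from scipy.spatial.transform import Rotation as Ro
o=status.get_obs();R=Ro.from_euler("xyz",o["eef_rot"]);y=-.2999
x,by,z=map(float,sys.argv[1:4])
c,s=np.cos(y),np.sin(y);X=np.array([.538+c*x-s*by,.1858+s*x+c*by,z])
T=Ro.from_euler("xyz",[np.pi,0,np.pi/2+y])
v=o["ee_pos"]-[.538,.1858,0]
print("now board",[round(float(k)*1e3,1) for k in(c*v[0]+s*v[1],-s*v[0]+c*v[1],v[2])])
print("shift",(R.inv().apply(X-o["ee_pos"])/.5).round(4),"turn",((R.inv()*T).as_rotvec()/(np.pi/2)).round(4))
f=o["force"];print("force board axes",[round(float(k),1) for k in(c*f[0]+s*f[1],-s*f[0]+c*f[1],f[2])],"mom",o["moment"].round(2),"t",o["time_s"],"grip",o["grip_force"],o["grip_width"])
E
python3 go.py .05 -.0806 .1951
```

```text
now board [110.8, -149.5, 219.5]
shift [ 0.139  -0.0905  0.0931] turn [-0.2788  0.0132 -0.0022]
force board axes [0.0, 0.2, -4.1] mom [-0.13 -0.51 -0.02] t 5.0 grip 39.9991250038147 0.021476604492610768
```

```bash
python3 -m pendant '[0,0,0,-0.09,0.004,0,-1, 0,0,0,-0.18,0.008,-0.002,-1, 0.03,0,0.02,-0.279,0.013,-0.002,-1, 0.09,-0.03,0.05,-0.279,0.013,-0.002,-1, 0.139,-0.06,0.08,-0.279,0.013,-0.002,-1, 0.139,-0.09,0.093,-0.279,0.013,-0.002,-1, 0.139,-0.0905,0.093,-0.279,0.013,-0.002,-1, 0.139,-0.0905,0.093,-0.279,0.013,-0.002,-1, 0.139,-0.0905,0.093,-0.279,0.013,-0.002,-1]'
python3 - <<'E'
from station import vision,status
from h import *
import pickle
w=vision.camera("wrist");a=vision.camera("scene");s=vision.camera("side");o=status.get_obs();pickle.dump((w,a,s,o),open("w3.pkl","wb"))
cv2.imwrite("pics/w3.png",np.hstack([crop(w,120,40,200,300,2,20),cv2.resize(crop(a,214,150,125,150,4),(400,480))[:480] if 0 else cv2.copyMakeBorder(crop(a,234,170,95,110,4),0,160,0,0,cv2.BORDER_CONSTANT)]))
E
python3 go.py .03 -.0806 .1951
```

```text
time_s: 5.9
ee_pos: [0.5626, 0.0936, 0.1949]
eef_rot: [-3.141, 0.001, 1.27]
force: [-0.1, -0.7, -3.6]
grip_width: 0.0218
grip_force: 40.0
now board [50.5, -80.8, 194.5]
shift [ 0.0004 -0.041  -0.0011] turn [-0.0006  0.0004 -0.0005]
force board axes [-0.9, 0.9, -2.8] mom [0.04 0.   0.02] t 6.05 grip 39.9990051984787 0.02220412591115602
```

View pics/w3.png

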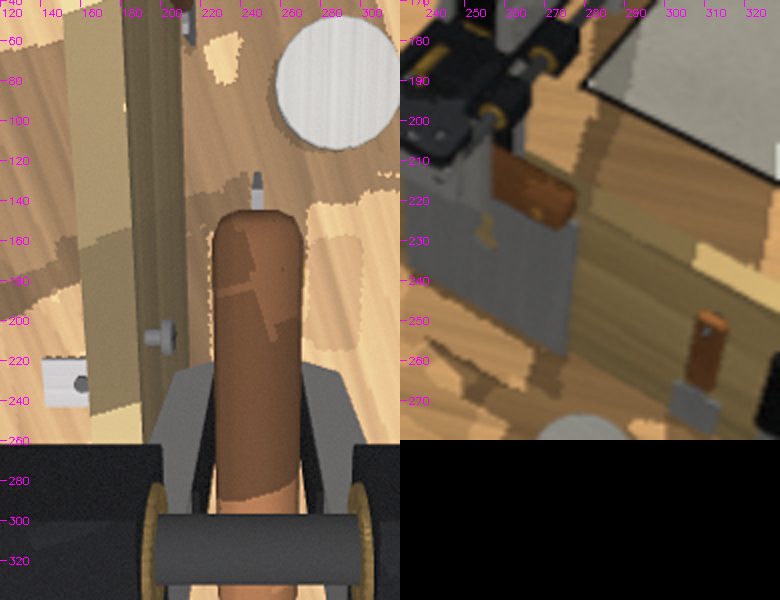

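Wrist view: the screw head is at about (200,208), between the board and the held grip. The scene view shows the keyhole through the blade at about (255,225). I'll check the predictions.

```bash
python3 - <<'E'
from h import *
import pickle
w,a,s,o=pickle.load(open("w3.pkl","rb"))
y=-.2999;c,sn=np.cos(y),np.sin(y)
def B(P): return np.array(P)@np.array([[c,sn,0],[-sn,c,0],[0,0,1]])+[.538,.1858,0]
print(proj(w,B([[.009,-.0792,.1445],[.019,-.0792,.1445],[.019,-.0862,.1445],[.019,-.0722,.1445]])).round(1))
sat=cv2.cvtColor(w["pixels"],cv2.COLOR_RGB2HSV)[...,1]
print(sat[194:222,188:212:1].tolist().__len__());
for r in range(196,222):print(r,(sat[r,186:212]//10).tolist())
# grip end-marks, blade lower corner predicted in tool frame
from scipy.spatial.transform import Rotation as Ro
R=Ro.from_euler("xyz",o["eef_rot"]).as_matrix()
for dx in(0,.0014): print(dx,proj(w,o["ee_pos"]+np.array([[dx+.06,0,.1266],[dx+.055,0,-.031],[dx+.06,0,-.01]])@R.T).round(1))
g=sat[:,242:254];print([ (r,int(sat[r,247])//10) for r in range(116,150)])
# keyhole in scene: dark-to-bright blob
print("hole scene pred",proj(a,o["ee_pos"]+np.array([[.0014,0,.0506]])@R.T), proj(a,B([[.009,-.0792,.1445]])))
hs=cv2.cvtColor(a["pixels"],cv2.COLOR_RGB2HSV)[...,1]
for r in range(218,236):print(r,(hs[r,246:264]//10).tolist())
E
```

```text
[[192.6 208.8]
 [206.3 208.8]
 [206.6 217.9]
 [206.  199.5]]
28
196 [8, 8, 8, 8, 8, 8, 8, 8, 8, 8, 8, 8, 8, 8, 8, 8, 8, 8, 8, 8, 8, 8, 8, 8, 7, 8]
197 [8, 8, 8, 8, 8, 8, 8, 8, 7, 9, 8, 8, 8, 8, 8, 8, 8, 8, 8, 8, 8, 8, 8, 8, 8, 8]
198 [8, 8, 8, 8, 9, 8, 7, 8, 8, 8, 8, 8, 8, 8, 9, 8, 7, 8, 8, 8, 8, 8, 8, 8, 8, 7]
199 [8, 8, 8, 8, 8, 8, 8, 8, 8, 8, 8, 8, 8, 8, 7, 6, 4, 4, 4, 5, 7, 9, 8, 8, 8, 8]
200 [8, 8, 8, 8, 8, 8, 8, 8, 8, 8, 8, 8, 8, 8, 7, 0, 0, 0, 0, 0, 2, 8, 9, 8, 8, 8]
201 [8, 8, 8, 8, 8, 8, 8, 8, 8, 8, 7, 8, 8, 8, 6, 0, 0, 0, 0, 0, 0, 7, 8, 8, 8, 8]
202 [8, 8, 8, 8, 8, 8, 8, 8, 8, 8, 8, 8, 8, 8, 4, 0, 0, 0, 0, 0, 0, 5, 8, 8, 8, 8]
203 [8, 9, 9, 8, 8, 8, 8, 8, 8, 9, 8, 8, 8, 7, 3, 0, 0, 0, 0, 0, 0, 3, 9, 8, 8, 8]
204 [8, 8, 8, 8, 7, 8, 7, 3, 3, 3, 4, 3, 3, 3, 1, 0, 0, 0, 0, 0, 0, 4, 8, 8, 8, 9]
205 [8, 8, 8, 8, 8, 8, 5, 0, 0, 0, 0, 0, 0, 0, 0, 0, 0, 0, 0, 0, 1, 3, 8, 8, 8, 8]
206 [8, 8, 8, 8, 9, 7, 4, 0, 0, 0, 0, 0, 0, 0, 0, 0, 0, 0, 0, 0, 1, 1, 6, 8, 8, 8]
207 [8, 8, 8, 8, 8, 7, 3, 0, 0, 0, 0, 0, 0, 0, 0, 0, 0, 0, 0, 0, 0, 1, 6, 8, 8, 8]
208 [8, 8, 8, 8, 8, 7, 2, 0, 0, 0, 0, 0,
[... 2046 characters left out ...]
 0, 0, 0, 6, 11, 8, 3, 0, 0, 0, 0, 0, 0]
225 [0, 0, 0, 0, 0, 0, 0, 0, 6, 10, 10, 3, 0, 0, 0, 0, 0, 0]
226 [0, 0, 0, 0, 0, 0, 1, 1, 7, 11, 9, 3, 0, 0, 0, 0, 0, 0]
227 [0, 0, 0, 0, 0, 1, 3, 8, 10, 11, 8, 2, 0, 0, 0, 0, 0, 1]
228 [0, 0, 0, 0, 0, 1, 4, 9, 11, 11, 8, 3, 0, 0, 0, 0, 0, 0]
229 [0, 0, 0, 0, 0, 0, 0, 3, 9, 11, 10, 4, 0, 0, 0, 0, 0, 0]
230 [0, 0, 0, 0, 0, 0, 0, 0, 5, 9, 11, 8, 3, 0, 0, 0, 0, 0]
231 [0, 0, 0, 0, 0, 0, 0, 0, 0, 3, 8, 10, 4, 0, 0, 0, 0, 0]
232 [1, 0, 0, 0, 0, 0, 0, 0, 0, 0, 2, 3, 1, 0, 0, 0, 0, 1]
233 [0, 0, 0, 0, 0, 0, 0, 0, 1, 0, 0, 1, 0, 0, 0, 0, 0, 0]
234 [0, 0, 0, 0, 0, 0, 0, 0, 0, 0, 0, 0, 0, 0, 0, 0, 0, 0]
235 [0, 0, 0, 0, 0, 0, 0, 0, 0, 0, 0, 0, 0, 0, 0, 0, 0, 0]
```

```bash
python3 - <<'E'
from h import *
import pickle
from scipy.spatial.transform import Rotation as Ro
w,a,s,o=pickle.load(open("w3.pkl","rb"))
R=Ro.from_euler("xyz",o["eef_rot"]).as_matrix()
y=-.2999;c,sn=np.cos(y),np.sin(y)
def B(P): return np.array(P)@np.array([[c,sn,0],[-sn,c,0],[0,0,1]])+[.538,.1858,0]
hs=cv2.cvtColor(a["pixels"],cv2.COLOR_RGB2HSV)[...,1].astype(int)
for r in range(230,262,4):print(r,hs[r,268:286].tolist())
for cc in(240,248,256,264,270):print("col",cc,hs[234:264,cc].tolist())
def pts(dx,phi,P):  # P in blade frame (y,z above lower edge) -> world; pivot grip centre
    y0,z0=np.array(P).T;z0=z0-.145
    X=dx+y0*np.cos(phi)+z0*np.sin(phi)*1; Z=-.0184-(z0*np.cos(phi)-y0*np.sin(phi))
    return o["ee_pos"]+np.c_[X,0*X,Z]@R.T
for dx,phi in((0.0014,0),(.0014,.02),(.0003,.02)):
    print(dx,phi,"scene corners LR,UR,LL,hole",proj(a,pts(dx,phi,[(.06,0),(.06,.13),(-.06,0),(0,.076),(0,.103)])).round(1).tolist())
    print("   wrist LR,UR,hole",proj(w,pts(dx,phi,[(.06,0),(.06,.138)])).round(1).tolist())
print("board scene pred",proj(a,B([[.009,-.2,.16],[.009,.2,.16],[-.009,.2,.16],[.009,.2,0],[.009,-.2,0],[.019,-.0789,.1445]])).round(1).tolist(),"obs 226,193 375,273 379,267 361.5,305.5 230,230  screw 264.2,220")
a0,_=pickle.load(open("p0.pkl","rb"))
h0=cv2.cvtColor(a0["pixels"],cv2.COLOR_RGB2HSV)[...,1].astype(int)
for r in range(214,228):print(r,(h0[r,256:274]//10).tolist())
E
```

```text
230 [6, 6, 6, 6, 9, 10, 6, 6, 3, 3, 67, 109, 115, 114, 118, 114, 115, 117]
234 [6, 7, 6, 3, 6, 9, 3, 3, 3, 28, 95, 116, 115, 116, 118, 117, 116, 120]
238 [10, 3, 6, 6, 6, 9, 6, 0, 6, 68, 108, 114, 114, 112, 114, 114, 113, 116]
242 [6, 3, 6, 6, 6, 9, 6, 3, 28, 94, 115, 118, 115, 118, 117, 116, 112, 113]
246 [6, 6, 6, 3, 6, 6, 3, 6, 56, 103, 115, 117, 120, 116, 116, 120, 114, 114]
250 [6, 6, 6, 9, 6, 6, 6, 7, 83, 113, 117, 120, 117, 116, 119, 115, 118, 118]
254 [18, 6, 3, 6, 6, 6, 6, 29, 90, 116, 117, 113, 117, 117, 116, 115, 117, 117]
258 [126, 126, 127, 126, 113, 68, 35, 78, 118, 124, 119, 120, 120, 116, 118, 114, 114, 117]
col 240 [3, 9, 6, 9, 34, 114, 128, 127, 128, 128, 125, 126, 128, 126, 127, 128, 129, 127, 128, 129, 128, 129, 127, 128, 129, 128, 128, 127, 128, 130]
col 248 [6, 3, 6, 6, 9, 6, 6, 6, 12, 47, 129, 129, 127, 128, 127, 128, 128, 127, 129, 128, 128, 127, 127, 128, 128, 129, 129, 124, 128, 129]
col 256 [7, 6, 6, 3, 6, 3, 6, 6, 6, 6, 6, 6, 6, 18, 74, 126, 129, 127, 128, 127, 127, 130, 128, 125, 126, 128, 128, 128, 128, 128]
col 264 [6, 3, 6, 9, 9, 9, 6, 3, 6, 6, 9, 3, 3
[... 1234 characters left out ...]
3, 7, 11, 11, 11, 11, 11, 11, 11]
219 [11, 11, 12, 11, 11, 9, 3, 0, 0, 0, 3, 9, 11, 11, 11, 11, 11, 11]
220 [11, 11, 11, 11, 11, 6, 2, 0, 0, 0, 5, 10, 11, 11, 11, 11, 11, 11]
221 [11, 11, 11, 11, 11, 8, 3, 0, 0, 0, 4, 10, 11, 11, 11, 11, 11, 11]
222 [11, 11, 11, 11, 11, 11, 7, 4, 2, 1, 7, 11, 11, 11, 11, 11, 11, 11]
223 [11, 11, 11, 11, 11, 11, 11, 10, 6, 6, 10, 11, 11, 11, 11, 11, 11, 11]
224 [11, 11, 11, 11, 11, 11, 11, 11, 11, 11, 11, 11, 11, 11, 11, 11, 11, 11]
225 [11, 11, 11, 11, 11, 11, 11, 11, 11, 11, 11, 11, 11, 11, 11, 11, 11, 11]
226 [11, 11, 11, 11, 11, 11, 11, 11, 11, 11, 11, 11, 11, 11, 11, 11, 11, 11]
227 [11, 11, 11, 11, 11, 11, 11, 11, 11, 11, 11, 11, 11, 11, 11, 11, 11, 11]
```

```bash
python3 -m pendant '[0.004,-0.01,-0.003,0,0.0095,0,-1, 0.004,-0.025,-0.003,0,0.0095,0,-1, 0.004,-0.04,-0.003,0,0.0095,0,-1, 0.004,-0.05,-0.003,0,0.0095,0,-1, 0.004,-0.053,-0.003,0,0.0095,0,-1, 0.004,-0.055,-0.003,0,0.0095,0,-1, 0.004,-0.055,-0.003,0,0.0095,0,-1, 0.004,-0.055,-0.003,0,0.0095,0,-1]'
python3 go.py .0195 -.0787 .196
```

```text
time_s: 6.85
ee_pos: [0.5364, 0.1042, 0.1961]
eef_rot: [-3.141, -0.014, 1.271]
force: [-0.1, 1.1, -2.8]
grip_width: 0.0214
grip_force: 40.0
now board [22.6, -78.5, 196.1]
shift [-0.0005 -0.0062  0.0002] turn [-0.0006 -0.0091 -0.    ]
force board axes [-0.4, 1.0, -2.8] mom [ 0.02 -0.03 -0.04] t 6.85 grip 39.99912679195404 0.021441380300119613
```

```bash
python3 -m pendant '[0,-0.002,0,0,0,0,-1, 0,-0.004,0,0,0,0,-1, 0,-0.006,0,0,0,0,-1, 0,-0.006,0,0,0,0,-1]'
python3 go.py .0175 -.0787 .196
```

```text
time_s: 7.25
ee_pos: [0.5334, 0.1052, 0.1962]
eef_rot: [-3.141, -0.014, 1.271]
force: [0.0, -1.1, -3.8]
grip_width: 0.0218
grip_force: 40.0
now board [19.4, -78.4, 196.2]
shift [-0.0006 -0.0038  0.0003] turn [-0.0006 -0.0091  0.    ]
force board axes [0.3, -1.0, -3.8] mom [ 0.02  0.13 -0.03] t 7.25 grip 39.99899089336395 0.02183841101780057
```

No contact at 19.4 (the head face would be met at 20.5). I'll go on in small steps.

```bash
python3 -m pendant '[0,-0.001,0,0,0,0,-1, 0,-0.002,0,0,0,0,-1, 0,-0.003,0,0,0,0,-1, 0,-0.003,0,0,0,0,-1]'
python3 -m pendant '[0,-0.001,0,0,0,0,-1, 0,-0.002,0,0,0,0,-1, 0,-0.002,0,0,0,0,-1]'
python3 go.py .0155 -.0787 .196
```

```text
time_s: 7.65
ee_pos: [0.532, 0.1056, 0.1962]
eef_rot: [-3.141, -0.014, 1.271]
force: [0.4, 0.2, -4.3]
grip_width: 0.0215
grip_force: 40.0
time_s: 7.95
ee_pos: [0.531, 0.1059, 0.1962]
eef_rot: [-3.141, -0.014, 1.271]
force: [0.5, 0.9, -3.8]
grip_width: 0.0217
grip_force: 40.0
now board [17.0, -78.4, 196.2]
shift [-0.0006 -0.0029  0.0003] turn [-0.0006 -0.0091  0.    ]
force board axes [0.2, 1.0, -3.8] mom [-0.05 -0.02  0.01] t 7.95 grip 39.99871373176575 0.021705907558029522
```

```bash
python3 -m pendant '[0,-0.001,0,0,0,0,-1, 0,-0.002,0,0,0,0,-1, 0,-0.002,0,0,0,0,-1]'
python3 -m pendant '[0,-0.001,0,0,0,0,-1, 0,-0.002,0,0,0,0,-1, 0,-0.002,0,0,0,0,-1]'
python3 -m pendant '[0,-0.001,0,0,0,0,-1, 0,-0.002,0,0,0,0,-1, 0,-0.002,0,0,0,0,-1]'
python3 go.py .0155 -.0787 .196
```

```text
time_s: 8.25
ee_pos: [0.5301, 0.1062, 0.1962]
eef_rot: [-3.141, -0.014, 1.271]
force: [0.1, -0.2, -3.9]
grip_width: 0.0219
grip_force: 40.0
time_s: 8.55
ee_pos: [0.5291, 0.1065, 0.1962]
eef_rot: [-3.141, -0.014, 1.271]
force: [0.6, -0.2, -3.6]
grip_width: 0.0217
grip_force: 40.0
time_s: 8.85
ee_pos: [0.5282, 0.1068, 0.1962]
eef_rot: [-3.141, -0.014, 1.271]
force: [0.1, -0.8, -3.2]
grip_width: 0.0219
grip_force: 40.0
now board [14.0, -78.4, 196.2]
shift [-0.0006  0.0031  0.0004] turn [-0.0006 -0.0091  0.0001]
force board axes [0.3, -0.7, -3.2] mom [-0.05 -0.   -0.03] t 8.85 grip 39.99889254570007 0.02192788853690856
```

```bash
python3 -m pendant '[0,-0.001,0,0,0,0,-1, 0,-0.002,0,0,0,0,-1, 0,-0.002,0,0,0,0,-1]'
python3 -m pendant '[0,-0.001,0,0,0,0,-1, 0,-0.002,0,0,0,0,-1, 0,-0.002,0,0,0,0,-1]'
python3 -m pendant '[0,-0.001,0,0,0,0,-1, 0,-0.001,0,0,0,0,-1]'
python3 -m pendant '[0,-0.001,0,0,0,0,-1, 0,-0.001,0,0,0,0,-1]'
python3 go.py .0105 -.0787 .196
```

```text
time_s: 9.15
ee_pos: [0.5272, 0.1071, 0.1962]
eef_rot: [-3.141, -0.014, 1.271]
force: [0.6, -1.1, -3.4]
grip_width: 0.0219
grip_force: 40.0
time_s: 9.45
ee_pos: [0.5263, 0.1074, 0.1962]
eef_rot: [-3.141, -0.014, 1.271]
force: [0.9, 0.9, -4.6]
grip_width: 0.0217
grip_force: 40.0
time_s: 9.65
ee_pos: [0.5258, 0.1075, 0.1962]
eef_rot: [-3.141, -0.014, 1.271]
force: [0.1, -0.4, -2.9]
grip_width: 0.0215
grip_force: 40.0
time_s: 9.85
ee_pos: [0.5255, 0.1076, 0.1962]
eef_rot: [-3.141, -0.014, 1.271]
force: [0.9, 0.0, -4.4]
grip_width: 0.0216
grip_force: 40.0
now board [11.1, -78.4, 196.2]
shift [-0.0006 -0.0012  0.0004] turn [-0.0003 -0.0091  0.    ]
force board axes [0.9, 0.3, -4.4] mom [-0.14 -0.32  0.  ] t 9.85 grip 39.99973118305206 0.021555989635754856
```

```bash
python3 -m pendant '[0,-0.001,0,0,0,0,-1, 0,-0.001,0,0,0,0,-1]'
python3 go.py .0105 -.0787 .196
```

```text
time_s: 10.05
ee_pos: [0.5253, 0.1076, 0.1962]
eef_rot: [3.141, -0.014, 1.271]
force: [5.0, -0.0, -5.3]
grip_width: 0.0218
grip_force: 40.0
now board [11.0, -78.4, 196.2]
shift [-0.0006 -0.001   0.0004] turn [ 0.0003 -0.0092 -0.0001]
force board axes [4.8, 1.4, -5.3] mom [-0.34 -1.16  0.05] t 10.05 grip 39.999632835388184 0.021761405417728828
```

```bash
python3 -m pendant '[0,0.0005,0.002,0,0,0,-1, 0,0.0005,0.004,0,0,0,-1, 0,0.0005,0.006,0,0,0,-1, 0,0.0005,0.008,0,0,0,-1]'
python3 go.py .0105 -.0787 .196
python3 -m pendant '[0,0,0.002,0,0,0,-1, 0,0,0.002,0,0,0,-1]'
python3 go.py .0105 -.0787 .196 | tail -1
python3 -m pendant '[0,0,0.002,0,0,0,-1, 0,0,0.002,0,0,0,-1]'
python3 go.py .0105 -.0787 .196 | tail -1
```

```text
time_s: 10.45
ee_pos: [0.5254, 0.1077, 0.1924]
eef_rot: [3.142, -0.015, 1.271]
force: [4.8, -1.8, -0.4]
grip_width: 0.022
grip_force: 40.0
now board [11.0, -78.3, 192.4]
shift [-0.0007 -0.001  -0.0073] turn [ 0.     -0.0093  0.    ]
force board axes [5.1, -0.3, -0.4] mom [-0.3  -1.    0.04] t 10.45 grip 40.00094532966614 0.021970754565295906
time_s: 10.65
ee_pos: [0.5254, 0.1077, 0.1912]
eef_rot: [-3.141, -0.015, 1.271]
force: [5.8, -1.1, -1.2]
grip_width: 0.0217
grip_force: 40.0
force board axes [5.9, 0.6, -1.2] mom [-0.31 -1.29  0.  ] t 10.65 grip 40.000823736190796 0.021720671459394963
time_s: 10.85
ee_pos: [0.5254, 0.1077, 0.1902]
eef_rot: [-3.141, -0.015, 1.271]
force: [5.4, -1.8, -1.4]
grip_width: 0.0217
grip_force: 40.0
force board axes [5.7, -0.1, -1.4] mom [-0.37 -1.27  0.05] t 10.85 grip 40.00085949897766 0.02168990265496067
```

```bash
python3 -m pendant '[0,0.0006,0.001,0,0,0,-1, 0,0.0006,0.002,0,0,0,-1]' >/dev/null
python3 go.py .0105 -.0787 .196
python3 -m pendant '[0,0,0.002,0,0,0,-1, 0,0,0.002,0,0,0,-1]'>/dev/null
python3 go.py .0105 -.0787 .196
```

```text
now board [11.1, -78.3, 189.1]
shift [-0.0006 -0.0012 -0.0137] turn [-0.0005 -0.0091  0.0001]
force board axes [4.8, -0.4, -1.2] mom [-0.31 -0.88  0.08] t 11.05 grip 40.000861287117004 0.021707670886133738
now board [11.1, -78.3, 188.0]
shift [-0.0006 -0.0011 -0.016 ] turn [-0.0006 -0.0091 -0.    ]
force board axes [4.8, 1.5, -4.3] mom [-0.25 -1.16 -0.  ] t 11.25 grip 40.00045359134674 0.022076147221301655
```

```bash
for i in 1; do :; done; python3 -m pendant '[0,0,0.002,0,0,0,-1, 0,0,0.002,0,0,0,-1]'>/dev/null
python3 go.py .0105 -.0787 .196|sed 2d
python3 -m pendant '[0,0,0.002,0,0,0,-1, 0,0,0.002,0,0,0,-1]'>/dev/null
python3 go.py .0105 -.0787 .196|sed 2d
python3 -m pendant '[0,0,0.002,0,0,0,-1, 0,0,0.002,0,0,0,-1]'>/dev/null
python3 go.py .0105 -.0787 .196|sed 2d
python3 -m pendant '[0,0,0.002,0,0,0,-1, 0,0,0.002,0,0,0,-1]'>/dev/null
python3 go.py .0105 -.0787 .196|sed 2d
```

```text
now board [11.1, -78.3, 187.0]
force board axes [5.4, 0.6, -2.9] mom [-0.29 -1.13  0.  ] t 11.45 grip 40.000494718551636 0.021683933178142954
now board [11.1, -78.3, 186.0]
force board axes [5.6, -0.3, -2.4] mom [-0.3  -1.13  0.07] t 11.65 grip 40.00062167644501 0.021728516248555742
now board [11.1, -78.2, 185.1]
force board axes [5.4, 1.0, -2.0] mom [-0.31 -1.16  0.03] t 11.85 grip 40.0005966424942 0.021614710715058928
now board [11.1, -78.2, 184.1]
force board axes [4.8, 0.2, -1.7] mom [-0.32 -1.11  0.01] t 12.05 grip 40.000609159469604 0.02162915399238467
```

```bash
python3 -m pendant '[0,0,0.002,0,0,0,-1, 0,0,0.004,0,0,0,-1, 0,0,0.004,0,0,0,-1]'>/dev/null
python3 go.py .0105 -.0787 .196|sed 2d
python3 -m pendant '[0,0,0.002,0,0,0,-1, 0,0,0.004,0,0,0,-1, 0,0,0.004,0,0,0,-1]'>/dev/null
python3 go.py .0105 -.0787 .196|sed 2d
python3 -m pendant '[0,0,0.002,0,0,0,-1, 0,0,0.004,0,0,0,-1, 0,0,0.004,0,0,0,-1]'>/dev/null
python3 go.py .0105 -.0787 .196|sed 2d
python3 -m pendant '[0,0,0.002,0,0,0,-1, 0,0,0.002,0,0,0,-1]'>/dev/null
python3 go.py .0105 -.0787 .196|sed 2d
```

```text
now board [11.1, -78.2, 182.0]
force board axes [6.5, 0.6, -2.3] mom [-0.34 -1.19  0.04] t 12.35 grip 40.0005966424942 0.021744216736521636
now board [11.1, -78.2, 180.0]
force board axes [5.4, 0.5, -2.1] mom [-0.31 -1.23  0.07] t 12.65 grip 40.00061094760895 0.021513004618502207
now board [11.1, -78.1, 178.0]
force board axes [6.5, 0.0, -2.5] mom [-0.33 -1.2   0.01] t 12.95 grip 40.00062882900238 0.02160361157025964
now board [11.1, -78.1, 177.0]
force board axes [6.2, 0.8, -1.2] mom [-0.28 -1.2   0.04] t 13.15 grip 40.00071108341217 0.02171257725585603
```

Now 0.5–1 mm steps, looking for the screw's upward load.

```bash
python3 -m pendant '[0,0.0004,0.002,0,0,0,-1, 0,0.0004,0.002,0,0,0,-1]'>/dev/null
python3 go.py .0105 -.0787 .196|sed 2d
python3 -m pendant '[0,0,0.002,0,0,0,-1, 0,0,0.002,0,0,0,-1]'>/dev/null
python3 go.py .0105 -.0787 .196|sed 2d
python3 -m pendant '[0,0,0.001,0,0,0,-1, 0,0,0.001,0,0,0,-1]'>/dev/null
python3 go.py .0105 -.0787 .196|sed 2d
python3 -m pendant '[0,0,0.001,0,0,0,-1, 0,0,0.001,0,0,0,-1]'>/dev/null
python3 go.py .0105 -.0787 .196|sed 2d
```

```text
now board [11.1, -78.1, 175.8]
force board axes [4.4, 1.2, -2.5] mom [-0.27 -1.02  0.06] t 13.35 grip 40.00011920928955 0.0218903304622254
now board [11.1, -78.1, 174.9]
force board axes [3.9, 1.1, -3.8] mom [-0.19 -0.94  0.03] t 13.55 grip 40.00004768371582 0.022053719485571974
now board [11.1, -78.1, 174.5]
force board axes [2.7, -0.1, -3.0] mom [-0.17 -0.78  0.06] t 13.75 grip 40.00013887882233 0.02190061546592593
now board [11.1, -78.1, 174.0]
force board axes [2.6, 0.1, -3.2] mom [-0.2  -0.63  0.07] t 13.95 grip 40.000067353248596 0.02175793770649921
```

```bash
python3 -m pendant '[0,0,0.001,0,0,0,-1, 0,0,0.001,0,0,0,-1]'>/dev/null
python3 go.py .0105 -.0787 .196|sed 2d
python3 -m pendant '[0,0,0.001,0,0,0,-1, 0,0,0.001,0,0,0,-1]'>/dev/null
python3 go.py .0105 -.0787 .196|sed 2d
python3 -m pendant '[0,0,0.001,0,0,0,-1, 0,0,0.001,0,0,0,-1]'>/dev/null
python3 go.py .0105 -.0787 .196|sed 2d
```

```text
now board [11.1, -78.1, 173.5]
force board axes [1.5, 0.7, -3.4] mom [-0.14 -0.52  0.  ] t 14.15 grip 39.999990463256836 0.021997764177527208
now board [11.1, -78.1, 173.0]
force board axes [0.9, -0.9, -3.1] mom [-0.12 -0.45  0.04] t 14.35 grip 39.99985456466675 0.021680877902217285
now board [11.1, -78.1, 172.6]
force board axes [1.3, -0.0, -3.9] mom [-0.17 -0.34  0.02] t 14.55 grip 39.999791979789734 0.022010338835828425
```

```bash
python3 -m pendant '[0,0,0.001,0,0,0,-1, 0,0,0.001,0,0,0,-1]'>/dev/null
python3 go.py .0105 -.0787 .196|sed 2d
python3 -m pendant '[0,0,0.001,0,0,0,-1, 0,0,0.001,0,0,0,-1]'>/dev/null
python3 go.py .0105 -.0787 .196|sed 2d
python3 -m pendant '[0,0,0.001,0,0,0,-1, 0,0,0.001,0,0,0,-1]'>/dev/null
python3 go.py .0105 -.0787 .196|sed 2d
```

```text
now board [11.2, -78.1, 172.1]
force board axes [0.5, 0.4, -4.1] mom [-0.11 -0.31  0.02] t 14.75 grip 39.999770522117615 0.021731613294659675
now board [11.2, -78.1, 171.6]
force board axes [0.4, -0.4, -3.1] mom [-0.14 -0.31  0.01] t 14.95 grip 39.999666810035706 0.021801864062106085
now board [11.2, -78.1, 171.1]
force board axes [1.0, -0.5, -4.1] mom [-0.09 -0.25  0.06] t 15.15 grip 39.999765157699585 0.021810265614404956
```

```bash
python3 -m pendant '[0,0,0.001,0,0,0,-1, 0,0,0.001,0,0,0,-1]'>/dev/null
python3 go.py .0105 -.0787 .196|sed 2d
python3 -m pendant '[0,0,0.001,0,0,0,-1, 0,0,0.001,0,0,0,-1]'>/dev/null
python3 go.py .0105 -.0787 .196|sed 2d
python3 -m pendant '[0,0,0.001,0,0,0,-1, 0,0,0.001,0,0,0,-1]'>/dev/null
python3 go.py .0105 -.0787 .196|sed 2d
```

```text
now board [11.2, -78.0, 170.6]
force board axes [0.3, -0.2, -4.0] mom [-0.15 -0.27  0.08] t 15.35 grip 39.99969184398651 0.021810555713483084
now board [11.2, -78.1, 170.1]
force board axes [0.6, 0.0, -4.0] mom [-0.14 -0.26  0.01] t 15.55 grip 39.999738335609436 0.021439783737233934
now board [11.2, -78.0, 169.8]
force board axes [1.0, 0.4, -2.4] mom [-0.07 -0.02  0.02] t 15.75 grip 39.99981343746185 0.021598701171542802
```

```bash
python3 -m pendant '[0,0,0.0006,0,0,0,-1, 0,0,0.0006,0,0,0,-1]'>/dev/null
python3 go.py .0105 -.0787 .196|sed 2d
python3 -m pendant '[0,0,0.0004,0,0,0,-1, 0,0,0.0004,0,0,0,-1]'>/dev/null
python3 go.py .0105 -.0787 .196|sed 2d
```

```text
now board [11.3, -78.0, 169.6]
force board axes [-0.2, -0.0, 0.7] mom [-0.11  0.1   0.02] t 15.95 grip 40.00015318393707 0.021906511780115143
now board [11.3, -78.0, 169.5]
force board axes [-1.1, -1.1, 3.1] mom [-0.13  0.15  0.01] t 16.15 grip 40.000691413879395 0.02140681830255692
```

```bash
python3 -m pendant '[0,0,-0.0004,0,0,0,-1, 0,0,-0.0004,0,0,0,-1]'>/dev/null
python3 go.py .0105 -.0787 .196|sed 2d
python3 - <<'E'
from station import vision
from h import *
import pickle
w=vision.camera("wrist");a=vision.camera("scene");pickle.dump((w,a),open("w4.pkl","wb"))
cv2.imwrite("pics/w4.png",np.hstack([crop(w,120,40,200,300,2,20),cv2.copyMakeBorder(crop(a,224,190,95,110,4),0,160,0,0,cv2.BORDER_CONSTANT)]))
E
```

```text
now board [11.3, -78.0, 169.5]
force board axes [-0.6, -1.6, 2.6] mom [-0.07  0.02 -0.02] t 16.35 grip 40.00069856643677 0.021711958826824335
```

View pics/w4.png

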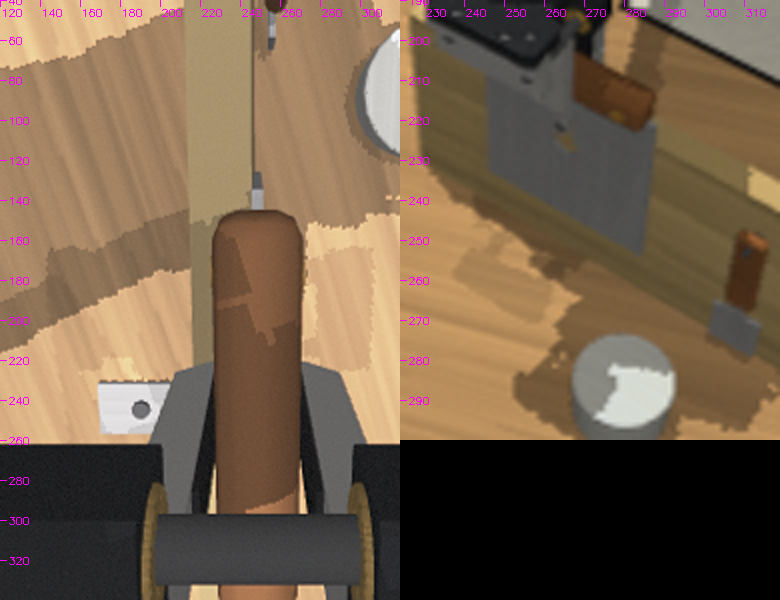

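Scene view: the hole, at (264,224), is now below the screw position (264,220), with the slot behind the head and the blade flush with the board. Wrist view: the blade edge is against the face line at (248,130). The screw's upward load is confirmed, so I let go.

```bash
python3 -m pendant '[0,0,0,0,0,0,-0.4, 0,0,0,0,0,0,-0.2, 0,0,0,0,0,0,0, 0,0,0,0,0,0,0.2, 0,0,0,0,0,0,0.2, 0,0,0,0,0,0,0.2, 0,0,0,0,0,0,0.2]'
python3 go.py .0105 -.0787 .196|sed 2d
python3 - <<'E'
from station import vision
import pickle
pickle.dump((vision.camera("wrist"),vision.camera("scene")),open("w5.pkl","wb"))
E
```

```text
time_s: 17.15
ee_pos: [0.5257, 0.1079, 0.1694]
eef_rot: [-3.141, -0.014, 1.271]
force: [0.4, -0.3, -0.5]
grip_width: 0.0565
grip_force: 0.0
now board [11.2, -78.0, 169.4]
force board axes [0.5, -0.2, -0.5] mom [-0.01  0.01 -0.01] t 17.15 grip 0.0 0.05651446590004631
```

Released with no residual force. I'll rise straight up and check.

```bash
python3 -m pendant '[0,0,-0.02,0,0,0,0.2, 0,0,-0.05,0,0,0,0.2, 0,0,-0.1,0,0,0,0.2, 0,0,-0.18,0,0,0,0.2, 0,0,-0.25,0,0,0,0.2, 0,0,-0.25,0,0,0,0.2, -0.2,0,-0.25,0,0,0,0.2, -0.3,0,-0.25,0,0,0,0.2, -0.3,0,-0.25,0,0,0,0.2, -0.3,0,-0.25,0,0,0,0.2, -0.3,0,-0.25,0,0,0,0.2, -0.3,0,-0.25,0,0,0,0.2]'
python3 - <<'E'
from station import vision
from h import *
a=vision.camera("scene");s=vision.camera("side")
cv2.imwrite("pics/w6.png",np.hstack([cv2.copyMakeBorder(crop(a,224,180,100,110,5),0,0,0,0,cv2.BORDER_CONSTANT),cv2.resize(crop(s,250,130,60,110,5),(300,550))]))
def B(P):
    c,sn=np.cos(-.2999),np.sin(-.2999);return np.array(P)@np.array([[c,sn,0],[-sn,c,0],[0,0,1]])+[.538,.1858,0]
z=.1475-.103;P=[[.0125,-.079+y,z+h] for y,h in((-.06,0),(.06,0),(.06,.133),(-.055,.169),(.055,.157),(0,.076))]
print("straight pred LL,LR,UR,gripL,gripR,hole",proj(a,B(P)).round(1).tolist())
E
```

```text
time_s: 18.45
ee_pos: [0.4811, -0.0363, 0.2922]
eef_rot: [-3.141, -0.014, 1.272]
force: [0.4, 0.3, -0.4]
grip_width: 0.0563
grip_force: 0.0
straight pred LL,LR,UR,gripL,gripR,hole [[245.9, 230.8], [283.9, 252.4], [287.6, 221.4], [246.6, 189.9], [286.5, 214.0], [265.2, 224.2]]
```

View pics/w6.png

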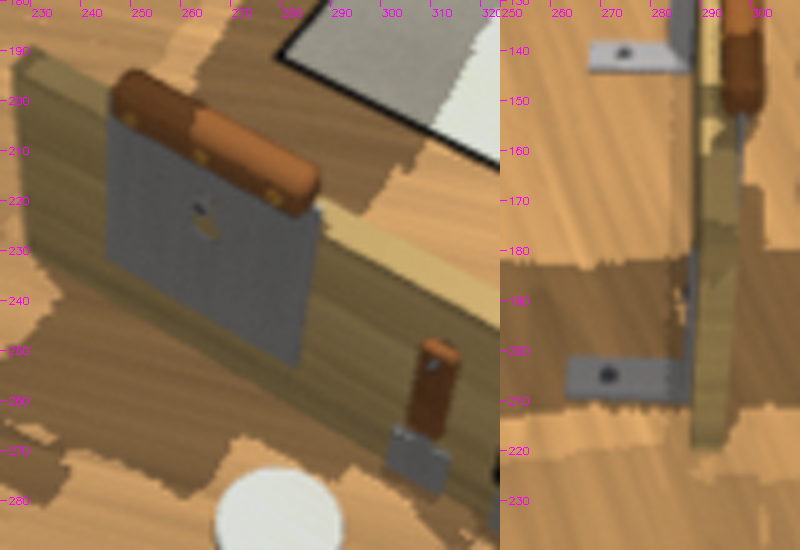

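The blade hangs flush and straight. Its lower corners are at scene (245,231) and (283,253), against predictions of (246,231) and (284,252) for home. The screw head sits above the hole and the tins are untouched. I'm handing it in.

```bash
python3 -c "
from station import order
print(order.hand_in())"
```

```text
the job is handed in; nothing more can be done
None
```

The quartering blade hangs home and straight on the screw, let go with the arm clear of it, and the job is handed in at about 18.5 s; highest board or screw load I read was about 7 N, and I left the plate and tins alone.

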